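# Carry a presentation tray with a free-running stone sled to the grading pad

## Robot

A 6-joint arm with a two-finger parallel gripper is mounted at the origin on the work surface. World frame = base frame: x ahead of the robot, y to its left, z up, the work surface at z = 0. Lengths are in mm, angles in rad, forces in N, time in s.
With the tool pointing down it reaches from about 400 to 925 mm from the base axis. Payload 12.5 kg.
Tool frame: the origin (TCP) lies between the finger pads; the fingertips stand 11 mm ahead of it and the grasp point (between the pads) lies 8 mm behind it (env.tip_extent is the distance from the TCP to the fingertips, in mm); x points along the fingers, z is the direction in which the jaws open and shut, and the axes are right-handed (so a half turn about x gives the same grasp; the last joint's range is limited). The gripper opens to 95 mm and grips with 3 to 60 N. Pads are 20 mm wide; open, the fingers measure 119 mm over their backs; the gripper's body (75 mm by 180 mm) begins 59 mm behind the grasp point.
Start: joints at [1.185, 0.491, 1.559, -0, 1.092, -0.106], TCP at [172.584, 600.716, 225.661] pointing down, gripper open.
Joint ranges: [-3.1, 3.1], [-0.84, 2.19], [0.05, 2.79], [-1.13, 4.28], [0.06, 2.93], [-2.69, 2.69]. Speed limits (rad/s): [2.22, 2.22, 2.79, 3.14, 3.14, 3.14].

## Interface

Orientations are given as [roll, pitch, yaw] about the fixed x, y, z axes, in that order (R = Rz(yaw) Ry(pitch) Rx(roll)).
In Python, from cell import status, imaging, env gives the robot as it stands. The module is installed in compiled form; this text tells all that it offers.
- The arm moves only by the tool apply_moves, never from a script. Its argument "increments" is a list of rows, each a list of 5 numbers: the closure, from 0 (fully open) to 1 (shut), then the shift along the tool's x, y, z in mm, then the turn about the tool's x in degrees. A call has 1 to 10 rows; each row shifts and turns the commanded pose from where the row before left it, along the tool's axes as they then stand; what a row does not reach is not made up. A row lasts 1/10 s, in which the tool goes at most 50 mm and 8.59 degrees, less where a joint would pass 70% of its speed; a pose out of reach is approached as far as the arm can. A call with a gripper value outside its range is refused whole. The fingers move at their own pace and stop on an object; the grip force is fixed at half the most. Time passes only in rows, so rows that do not move let the fingers close. It gives the time, the measured TCP pose, the force and the opening at its end, in the units of the state.
- status.state(): the state, without advancing time (a new reading comes with each control period).
- imaging.read_camera(name): name is "side" or "top" or "wrist"; returns a dict with "pixels" (480x640x3 uint8, red, green, blue), "fovy" (degrees; the focal length in pixels is half the picture's height over the tangent of half this angle, whatever the lens; pixels are square), "cx", "cy" (the principal point, pixels), "distortion" ([k1, k2, p1, p2, k3] as OpenCV has them; the pictures are not rectified), "R" (3x3) and "t" (3): a world point X has camera coordinates R X + t. Camera axes: x right, y down, z forward; pixel columns grow to the right and rows downward; lengths in mm; the calibration is good to about 2 mm. A picture is of the moment at which its call begins. There is no depth.
- env.job_done(): hands the job in, once; it reports no verdict.
The state is a dict: "t": time; "joints": joint angles; "qvel": joint speeds; "tau": joint torques, N m; "eef_pos": TCP position; "tcp_rot": TCP orientation; "ft_force": force on the tool from outside, world axes, zero at the start; "moment": the same for the moment, N m; "opening": opening from 0.0 (shut) to 1.0 (fully open).
Only numpy, scipy, OpenCV 4.12 (cv2) and the standard library are available. Lean on these libraries where they do the work, as an engineer would, in place of code of your own. Each camera call takes 0.05 s, during which the arm holds its last target. There are 200 camera calls.

## Task

At the jeweller's bench, pick up the presentation tray by its handle, raise it 5 to 10 cm where it lies, and tilt it so that the free-running sled with the mounted stone, parked at one end, glides to the grey field in the tray's middle, and keep it there for two seconds. Only then carry the tray over to the white grading pad, never letting the sled touch an end stop on the way, and hold it about 10 cm above the pad, centred on it, with the sled kept on the grey field for at least five seconds; finish while holding it there, nearly level, with the sled nearly still. Never touch the sled with the robot or tip the tray steeply, and leave the small dish and the wire bobbin alone.

Things in the scene. Friction and masses are not known exactly. Their poses are not given: they have to be found in the camera images.
- tray: Loose tray lying level, 110 mm (x) by 270 mm (y), 260 g nominal without sled, 22 mm high dark wood rim, black deck. Origin: centre of its underside; z up, x away from the handle, y along the two steel guide rods. A grey field in the middle of the deck, 80 mm long in y, marks where the sled belongs. Centre of mass (with the sled in the middle) about 15 mm from the middle towards the handle.
- tray_handle (a point): Point to grip on the tray's handle, at tray x = -90, y = 0, z = 46 mm; axes as the tray's. The handle is an upright dark wood fin, 50 mm long in tray x, 18 mm thick in tray y, from z = 0 to 65 mm. Grasp it across tray y from above, firmly (60 N).
- sled: Aluminium sled, 66 mm (tray x) by 56 mm (tray y), that runs along tray y on the rods, bearing the stone; 150 g nominal with it. Origin: its middle at rod height, in tray x = 0, z = 13 mm; axes as the tray's. Its y in the tray's frame is its position: 0 = middle, end stops at -90 and +90 mm; it starts parked at the +90 mm stop. It is on the grey field when within 40 mm of the middle.
- stone (a point): Centre of the white marble sphere, radius 20 mm, fixed on the sled: tray x = 0, z = 47 mm, y = sled position. The sled runs almost without friction (drag 0.03 N s/m, friction 0.001 N), accelerates at g times the downhill slope along tray y, and lags the tray's acceleration. The rods are bowed up on a 6 m radius: on a level tray it runs off outwards at 1.6 m/s2 per m off the middle.
- pad: Fixed white square grading pad with grey border, 200 x 200 mm, 8 mm thick, flat on the bench, to its left or right. Origin: centre of its underside, axes x, y along its sides, z up.
- bead_dish: Bystander: small white bowl, radius 40 mm, 30 mm high, on the bench between tray and pad. Origin: centre of its underside.
- bobbin: Bystander: copper wire bobbin standing upright, radius 25 mm, 37 mm high, on the bench between tray and pad. Origin: centre of its underside.

How it is judged (in metres and radians):
On the way, in this order (a step that is already met when the one before it is completed fails the run):
1. the tray is held raised near where it lay, with the sled on the grey field, for 1.5 s (height (world z) of tray above 0.03 m and distance of tray from where it was at the start of the episode below 0.2 m and y of sled in the frame of tray between -0.042 and 0.042 m and contact force between the fingers and tray above 1 N), for 1.5 s.
2. the tray is held over the pad with the sled on the grey field for 4 s (horizontal distance between tray and pad below 0.05 m and height (world z) of tray between 0.06 and 0.16 m and contact force between the fingers and tray above 1 N and y of sled in the frame of tray between -0.042 and 0.042 m), for 4 s.
At the end, for the whole second after the job is handed in: The gripper still holds the tray above the pad: tray centre within 50 mm of the pad's centre horizontally, underside 60 to 160 mm above the bench, tilted less than 0.12 rad, the sled within 75 mm of the middle (clear of the stops) and slower than 0.12 m/s through the last second (horizontal distance between tray and pad below 0.05 m and height (world z) of tray between 0.06 and 0.16 m and contact force between the fingers and tray above 1 N and angle between tray's own z axis and vertical below 0.12 rad and y of sled in the frame of tray between -0.075 and 0.075 m and linear speed of sled below 0.12 m/s); the arm keeps its last pose, push and grip.
It fails at once if the sled touches an end stop after the tray has been carried more than 0.2 m from where it lay (distance of tray from where it was at the start of the episode above 0.2 m and (y of sled in the frame of tray above 0.0895 m or y of sled in the frame of tray below -0.0895 m)).
It fails at once if the robot touches the sled (contact force between any of the fingers, the arm and sled above 0.5 N).
It fails at once if the tray is tipped by more than 0.35 rad (angle between tray's own z axis and vertical above 0.35 rad).
It fails at once if a bystander is moved more than 25 mm (distance of any of bead_dish, bobbin from where it was at the start of the episode above 0.025 m).
It also fails if it takes over 72 s, if anything falls off the work surface, if the arm or the gripper's body presses on something with over 40 N, if the wrist force passes 120 N, or if a joint passes its speed limit or range.

## Working session

There is one attempt and no reset: what is moved stays moved. The work goes in short steps, Python scripts to look and compute and a tool call to move; the robot and the scene stay as the last step left them, time stands still between calls to the robot, and variables do not carry over. Pictures are saved under pics/ and viewed, about 8 in all and at most 12, crops included, and the job is handed in when it is done.

Besides the shell and the picture viewer there is one more tool, called after "Request:" as name([rows], argument=value, ...), one row to a line, values as JSON. apply_moves: Moves the arm, as the interface text tells. Its arguments: {"type":"object","properties":{"increments":{"type":"array"}},"required":["increments"]}

```bash
mkdir -p pics; cat > h.py <<'E'
import numpy as np,cv2
from cell import status,imaging,env
def cam(n,save=None):
    c=imaging.read_camera(n)
    if save: cv2.imwrite('pics/'+save+'.png',c['pixels'][:,:,::-1])
    f=240/np.tan(np.radians(c['fovy'])/2)
    c['K']=np.array([[f,0,c['cx']],[0,f,c['cy']],[0,0,1.]]);c['d']=np.array(c['distortion'],float)
    c['R']=np.array(c['R']);c['t']=np.array(c['t']).ravel();return c
def ray(c,uv):
    p=cv2.undistortPoints(np.array(uv,float).reshape(-1,1,2),c['K'],c['d']).reshape(-1,2)
    d=np.c_[p,np.ones(len(p))]@c['R']; return -c['R'].T@c['t'],d
def plane(c,uv,z):
    o,d=ray(c,uv); return o+d*((z-o[2])/d[:,2])[:,None]
E
python3 - <<'E'
from h import *
print(status.state())
for n in('top','side'):
    c=cam(n,n+'0');print(n,-c['R'].T@c['t'],c['R'].round(3).tolist(),c['fovy'],c['d'])
a=[cv2.imread(f'pics/{n}0.png') for n in('top','side')]
E
```

```text
{'t': 0.0, 'joints': array([ 1.18538601e+00,  4.91549249e-01,  1.55943756e+00,  5.80063082e-06,
        1.09165482e+00, -1.05577910e-01]), 'qvel': array([-7.72228961e-04, -1.07942763e-03, -2.14902768e-03,  2.30380384e-03,
        1.90071472e-03, -8.17284276e-05]), 'tau': array([ 6.06727172e-04, -6.12658238e+01, -2.58184111e+01,  6.92920899e-02,
        4.81616892e-02, -9.06481546e-05]), 'eef_pos': array([172.50412029, 600.49918886, 225.07222985]), 'tcp_rot': array([ 3.03111034,  1.56974734, -1.96111372]), 'ft_force': array([0.43461277, 0.16597501, 0.70878376]), 'moment': array([-0.00830313,  0.01297602,  0.01776617]), 'opening': 0.9992839113202302}
top [538.17488369  11.64227001 789.11095785] [[-0.0, -1.0, -0.006], [-0.999, 0.001, -0.033], [0.033, 0.006, -0.999]] 57.450369248515884 [-0.07137468  0.          0.          0.          0.        ]
side [ 465.36459738 -562.28422031  742.45250943] [[0.989, -0.146, -0.004], [-0.113, -0.751, -0.651], [0.093, 0.644, -0.759]] 51.62749576824666 [-0.13048966  0.          0.          0.          0.        ]
```

View pics/top0.png

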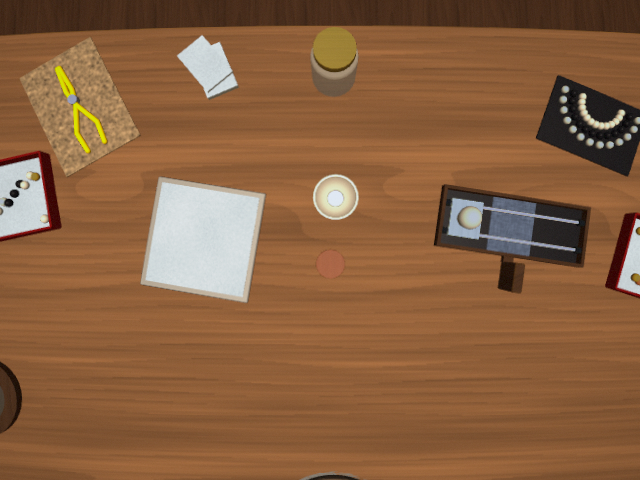

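View pics/side0.png

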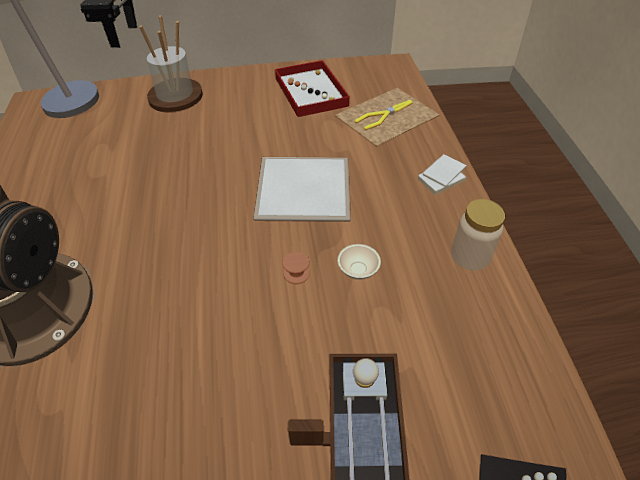

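The commands only let me turn the tool about its own vertical axis, so I can't tilt the tray. I'll drive the sled by accelerating the tray along its own y, which works like balancing an inverted pendulum. Next step is measuring the poses.

```bash
cat >> h.py <<'E'
def blobs(m,amin=50):
    cs,_=cv2.findContours(m.astype(np.uint8),cv2.RETR_EXTERNAL,cv2.CHAIN_APPROX_NONE)
    return sorted([c for c in cs if cv2.contourArea(c)>amin],key=cv2.contourArea,reverse=True)
E
python3 - <<'E'
from h import *
c=cam('top');im=c['pixels'];hsv=cv2.cvtColor(im,cv2.COLOR_RGB2HSV)
print('stone',im[217,470],'sled',im[230,455],'rim',im[262,540],'fin',im[270,512],im[285,510],'grey',im[230,510],'wood',im[300,400],'pad',im[240,200],'border',im[290,160],'bob',im[264,330])
# tray: dark blob
V=hsv[...,2]; roi=np.zeros(V.shape,bool); roi[170:310,415:605]=1
m=roi&~((hsv[...,1]>110)&(V>100))
m=cv2.morphologyEx(m.astype(np.uint8),cv2.MORPH_OPEN,np.ones((21,21)))
t=blobs(m)[0]; q=cv2.boxPoints(cv2.minAreaRect(t)); print('tray px',q.round(1).tolist())
P=plane(c,q,22);print(P.round(1)); print('cen',P.mean(0),[np.linalg.norm(P[i]-P[i-1]).round(1) for i in range(4)])
for i in range(4): e=P[i]-P[i-1];print(np.degrees(np.arctan2(e[1],e[0])).round(2))
# fin
m=roi&(V<100);m[:268]=0;b=blobs(m)[0];q=cv2.boxPoints(cv2.minAreaRect(b));print('fin px',q.round(1).tolist(),plane(c,q,65).round(1).tolist())
roi=np.zeros(V.shape,bool); roi[160:320,120:285]=1
m=roi&(hsv[...,1]<90);b=blobs(m)[0];q=cv2.boxPoints(cv2.minAreaRect(b));P=plane(c,q,8);print('pad',P.round(1).tolist(),P.mean(0),[np.linalg.norm(P[i]-P[i-1]).round(1) for i in range(4)])
E
```

```text
stone [183 193 208] sled [162 179 196] rim [134  89  54] fin [35 19 11] [29 17  4] grey [ 99 108 127] wood [148  97  56] pad [206 217 219] border [145  96  57] bob [173 103  72]
tray px [[432.20001220703125, 246.1999969482422], [442.1000061035156, 183.3000030517578], [592.0, 206.8000030517578], [582.2000122070312, 269.70001220703125]]
[[ 535.  -172.4   22. ]
 [ 646.  -191.1   22. ]
 [ 605.  -465.1   22. ]
 [ 492.2 -444.3   22. ]]
cen [ 569.52825977 -318.21291851   22.        ] [np.float64(275.2), np.float64(112.6), np.float64(277.1), np.float64(114.8)]
81.05
-9.54
-98.5
169.56
fin px [[496.8999938964844, 290.1000061035156], [500.0, 265.0], [524.0, 268.0], [520.9000244140625, 293.1000061035156]] [[461.9, -270.5, 65.0], [503.6, -276.1, 65.0], [498.4, -317.1, 65.0], [456.5, -311.4, 65.0]]
pad [[465.2, 351.4, 8.0], [663.7, 320.0, 8.0], [630.1, 122.7, 8.0], [434.3, 154.7, 8.0]] [548.33608551 237.20515651   8.        ] [np.float64(199.1), np.float64(201.0), np.float64(200.2), np.float64(198.4)]
```

```bash
python3 - <<'E'
import cv2
a=cv2.imread('pics/top0.png')[170:310,415:605];cv2.imwrite('pics/crop.png',cv2.resize(a,None,fx=4,fy=4,interpolation=cv2.INTER_CUBIC))
E
```

```text
(no output)
```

View pics/crop.png

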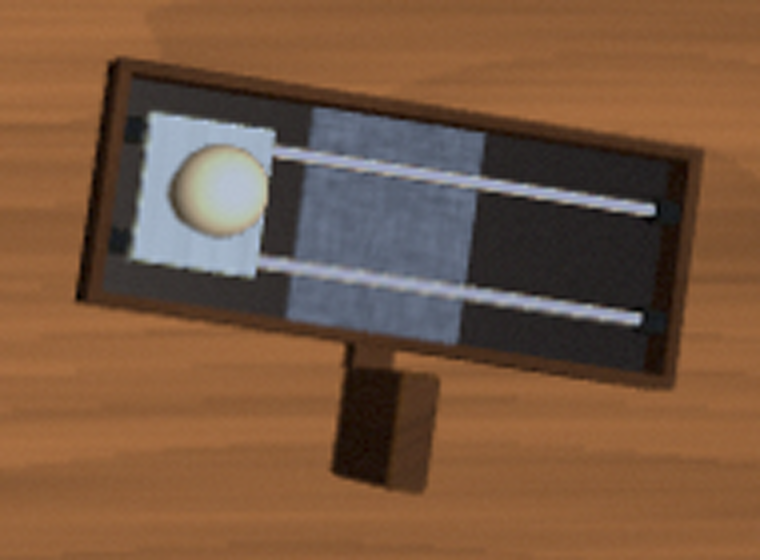

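```bash
python3 - <<'E'
from h import *
c=cam('top')
px=lambda L:np.array([[415+x/4-.375,170+y/4-.375] for x,y in L])
for n,L,z in[('grey',[(312,108),(485,132),(460,345),(288,320)],4),('fintop',[(400,372),(440,376),(425,492),(388,488)],65),('rim',[(120,60),(703,150),(672,388),(86,300)],22),('stone',[(219,190)],47)]:
    P=plane(c,px(L),z);print(n,P.round(1).tolist(),P.mean(0).round(1))
    if len(L)==4:
        for i in range(4):e=P[i]-P[i-1];print(np.degrees(np.arctan2(e[1],e[0])).round(2),np.linalg.norm(e).round(1))
E
```

```text
grey [[624.6, -288.3, 4.0], [613.9, -368.9, 4.0], [516.9, -355.6, 4.0], [528.5, -276.0, 4.0]] [ 571.  -322.2    4. ]
-7.35 96.8
-97.55 81.3
172.18 97.9
81.72 80.5
fintop [[507.4, -301.1, 65.0], [505.7, -318.3, 65.0], [457.3, -311.5, 65.0], [459.1, -295.6, 65.0]] [ 482.4 -306.6   65. ]
-6.5 48.6
-95.85 17.2
171.97 48.8
83.48 15.9
rim [[643.6, -195.6, 22.0], [604.5, -461.9, 22.0], [497.7, -445.2, 22.0], [537.7, -179.4, 22.0]] [ 570.9 -320.5   22. ]
-8.7 107.1
-98.37 269.2
171.11 108.1
81.44 268.8
stone [[584.6, -230.9, 47.0]] [ 584.6 -230.9   47. ]
```

```bash
cat >> h.py <<'E'
from scipy.spatial.transform import Rotation as Ro
def tool(s=None):
    s=s or status.state(); return np.array(s['eef_pos']),Ro.from_euler('xyz',s['tcp_rot']).as_matrix()
def need(target,ydir_deg):
    p,R=tool(); print('pos',p.round(1)); print('R',R.round(3).tolist())
    a=np.degrees(np.arctan2(R[1,2],R[0,2])); d=(ydir_deg-a+90)%180-90
    print('z az',a.round(2),'want',ydir_deg,'world yaw diff',d.round(2),'-> turn about tool x',-d.round(2))
    print('shift in tool axes',(R.T@(np.array(target)-p)).round(1))
E
python3 -c "
from h import *
need([482,200,225],81.7)"
```

```text
pos [172.5 600.6 225.3]
R [[-0.0, -0.961, 0.276], [-0.001, 0.276, 0.961], [-1.0, 0.0, -0.001]]
z az 73.97 want 81.7 world yaw diff 7.73 -> turn about tool x -7.73
shift in tool axes [   0.5 -408.1 -299.6]
```

Request:
apply_moves([
  [0,0,-38,-30,0],
  [0,0,-38,-30,0],
  [0,0,-38,-30,0],
  [0,0,-38,-30,0],
  [0,0,-38,-30,0],
  [0,0,-38,-30,0],
  [0,0,-38,-30,0],
  [0,0,-38,-30,0],
  [0,0,-38,-30,0],
  [0,0,-28,-30,-7.7],
])

```text
t: 1.2
eef_pos: [446.8, 208.3, 225.7]
tcp_rot: [-1.09, 1.57, 0.335]
ft_force: [0.6, 0.0, -0.3]
opening: 1.001
```

```bash
python3 -c "
from h import *
need([482,-307.3,150],81.7)"
```

```text
pos [446.8 208.3 225.7]
R [[0.001, -0.989, 0.145], [0.0, 0.145, 0.989], [-1.0, -0.001, 0.0]]
z az 81.68 want 81.7 world yaw diff 0.02 -> turn about tool x -0.02
shift in tool axes [  75.6 -109.4 -505.1]
```

Request:
apply_moves([
  [0,6,-8,-46,0],
  [0,6,-8,-48,0],
  [0,6,-8,-48,0],
  [0,6,-12,-48,0],
  [0,6,-12,-48,0],
  [0,6,-12,-48,0],
  [0,6,-12,-48,0],
  [0,6,-12,-48,0],
  [0,6,-12,-47,0],
  [0,6,-10,-46,0],
])

```text
t: 2.2
eef_pos: [481.3, -277.4, 165.3]
tcp_rot: [-0.827, 1.571, 0.598]
ft_force: [1.4, 0.6, -0.4]
opening: 1.003
```

```bash
python3 -c "
from h import *
need([482,-307.3,38],81.7)"
```

```text
pos [ 481.3 -277.4  165.3]
R [[0.0, -0.989, 0.145], [0.0, 0.145, 0.989], [-1.0, -0.0, 0.0]]
z az 81.64 want 81.7 world yaw diff 0.06 -> turn about tool x -0.06
shift in tool axes [127.3  -5.  -29.5]
```

Request:
apply_moves([
  [0,0,-2,-15,0],
  [0,5,-3,-14.5,0],
  [0,20,0,0,0],
  [0,20,0,0,0],
  [0,20,0,0,0],
  [0,20,0,0,0],
  [0,20,0,0,0],
  [0,14,0,0,0],
  [0,8,0,0,0],
  [0,0,0,0,0],
])

```text
t: 3.2
eef_pos: [482.0, -304.5, 37.9]
tcp_rot: [0.958, 1.569, 2.384]
ft_force: [0.2, -0.0, -0.7]
opening: 1.003
```

```bash
python3 - <<'E'
from h import *
need([482,-307.3,38],81.7)
c=cam('top','t1');s=cam('side','s1')
cv2.imwrite('pics/c1.png',np.hstack([cv2.resize(c['pixels'][150:330,400:640],(400,300)),cv2.resize(s['pixels'][330:480,240:440],(400,300))])[:,:,::-1])
E
```

```text
pos [ 482.  -304.5   37.9]
R [[-0.001, -0.99, 0.144], [0.001, 0.144, 0.99], [-1.0, 0.001, 0.001]]
z az 81.7 want 81.7 world yaw diff 0.0 -> turn about tool x -0.0
shift in tool axes [-0.1 -0.5 -2.8]
```

View pics/c1.png

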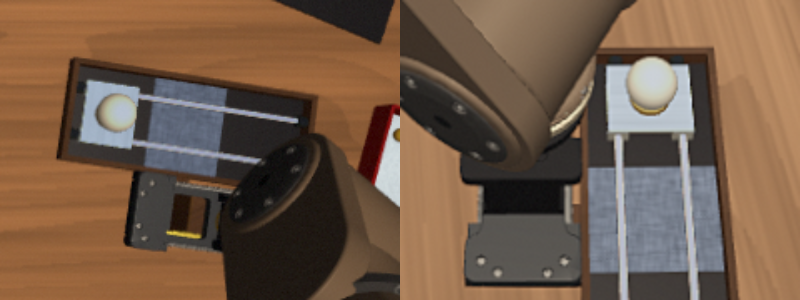

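The fin sits between the open fingers, and the stone is clear in both views (crop at about 117,110 in top and 652,85 in side). Now I'll close the gripper.

Request:
apply_moves([
  [0,0,0,-2,0],
  [1,0,0,0,0],
  [1,0,0,0,0],
  [1,0,0,0,0],
  [1,0,0,0,0],
  [1,0,0,0,0],
  [1,0,0,0,0],
  [1,0,0,0,0],
  [1,0,0,0,0],
  [1,0,0,0,0],
])

```text
t: 4.3
eef_pos: [481.8, -307.0, 38.6]
tcp_rot: [-0.413, 1.571, 1.012]
ft_force: [0.2, 0.1, 0.2]
opening: 0.301
```

```bash
cat >> h.py <<'E'
OFF=0.
def stone(c):
    im=c['pixels'];h=cv2.cvtColor(im,cv2.COLOR_RGB2HSV)
    # warm-white sphere: red>=blue-ish, bright; predicted window by TCP
    p,R=tool(); pt=p+R@np.array([0,-90,0]);pt[2]=p[2]+9
    w=np.array([pt+R[:,2]*k for k in(-95,-45,0,45,95)])
    return w
def uv(c,P): return cv2.projectPoints(np.array(P,float).reshape(-1,1,3),cv2.Rodrigues(c['R'])[0],c['t'],c['K'],c['d'])[0].reshape(-1,2)
E
python3 - <<'E'
from h import *
print(status.state()['opening'],need([482,-307.3,38],81.7))
c=cam('top')
print(uv(c,stone(c)).round())
im=c['pixels'];print(im[205:232:4,455:486:4].tolist())
E
```

```text
pos [ 481.8 -307.    38.6]
R [[0.0, -0.989, 0.145], [0.0, 0.145, 0.989], [-1.0, -0.0, 0.0]]
z az 81.67 want 81.7 world yaw diff 0.03 -> turn about tool x -0.03
shift in tool axes [ 0.6 -0.2 -0.3]
0.3005560891969807 None
[[573. 233.]
 [546. 229.]
 [521. 225.]
 [495. 221.]
 [467. 217.]]
[[[163, 180, 198], [163, 179, 199], [163, 179, 197], [161, 175, 193], [161, 174, 190], [166, 181, 201], [161, 176, 194], [126, 135, 138]], [[161, 177, 195], [165, 181, 198], [128, 116, 97], [176, 174, 146], [183, 192, 169], [181, 191, 166], [156, 170, 185], [84, 71, 66]], [[162, 178, 197], [93, 85, 71], [174, 169, 141], [183, 192, 181], [184, 193, 201], [183, 195, 204], [183, 193, 176], [50, 44, 46]], [[163, 177, 198], [110, 99, 85], [175, 177, 148], [183, 193, 189], [184, 194, 209], [183, 193, 208], [184, 195, 192], [50, 46, 44]], [[163, 179, 198], [88, 79, 66], [174, 165, 138], [183, 192, 178], [182, 193, 200], [185, 196, 202], [185, 195, 175], [52, 47, 46]], [[164, 179, 199], [146, 156, 170], [131, 118, 99], [178, 172, 146], [183, 192, 167], [185, 190, 164], [149, 156, 164], [53, 50, 47]], [[163, 179, 198], [160, 176, 195], [165, 181, 201], [149, 162, 176], [146, 153, 162], [158, 173, 192], [157, 174, 195], [52, 48, 45]]]
```

Request:
apply_moves([
  [1,0,0,0,0],
  [1,0,0,0,0],
  [1,0,0,0,0],
  [1,0,0,0,0],
  [1,0,0,0,0],
  [1,0,0,0,0],
])

```text
t: 4.95
eef_pos: [481.8, -307.1, 38.6]
tcp_rot: [-1.246, 1.571, 0.179]
ft_force: [0.7, -2.2, -1.4]
opening: 0.189
```

```bash
cat >> h.py <<'E'
def stoney(c,p,R,full=False):
    """stone in tool axes relative to TCP -> (tray x, tray y)"""
    im=c['pixels'].astype(int);r,b=im[...,0],im[...,2]
    m=((r>169)|((r-b>12)&(r>120)))
    w=uv(c,np.array([p+R@np.array([-9,-90,k]) for k in(-100,100)]))
    band=np.zeros(m.shape,np.uint8);cv2.line(band,tuple(int(v) for v in w[0].round()),tuple(int(v) for v in w[1].round()),1,30)
    m=cv2.morphologyEx((m&(band>0)).astype(np.uint8),cv2.MORPH_OPEN,cv2.getStructuringElement(cv2.MORPH_ELLIPSE,(11,11)))
    bl=blobs(m)
    if not bl: return np.full(2,np.nan)
    (u,v),rad=cv2.minEnclosingCircle(bl[0])
    h=cv2.convexHull(bl[0]);M=cv2.moments(h);u,v=M['m10']/M['m00'],M['m01']/M['m00']
    if full: print('px',u,v,'r',rad,len(bl))
    q=R.T@(plane(c,[[u,v]],p[2]+9)[0]-p)
    return np.array([-q[1]-90,q[2]])
E
python3 - <<'E'
from h import *
print(status.state()['opening'],status.state()['eef_pos'])
for n in('top','side','top'):
    p,R=tool();print(n,stoney(cam(n),p,R,True))
E
```

```text
0.1891217190175867 [ 481.8065411  -307.07991642   38.58452941]
px 469.6684611933602 216.8950201884253 r 11.285139083862305 1
top [ 1.0408957  89.99215297]
px 365.57060420909704 370.24134419551933 r 13.209944725036621 3
side [ 2.61911269 88.42683383]
px 469.64333781965007 216.89187976671153 r 11.285139083862305 1
top [ 1.05221332 90.00204545]
```

Request:
apply_moves([
  [1,-2,0,0,0],
  [1,-5,0,0,0],
  [1,-8,0,0,0],
  [1,-10,0,0,0],
  [1,-10,0,0,0],
  [1,-10,0,0,0],
  [1,-10,0,0,0],
  [1,-8,0,0,0],
  [1,-5,0,0,0],
  [1,-2,0,0,0],
])

```text
t: 6.1
eef_pos: [481.9, -307.1, 109.2]
tcp_rot: [-1.938, 1.57, -0.513]
ft_force: [0.9, -0.2, -4.8]
opening: 0.191
```

```bash
python3 - <<'E'
from h import *
s=status.state();print(s['opening'],s['ft_force'],s['moment']);p,R=tool(s);print(p,R.round(4).tolist())
for n in('top','side','top'):
    c=cam(n,'l'+n);p,R=tool();print(n,stoney(c,p,R,True))
a=cv2.imread('pics/ltop.png')[150:330,400:640];b=cv2.imread('pics/lside.png')[280:480,240:507]
cv2.imwrite('pics/c2.png',np.hstack([cv2.resize(a,(400,300)),cv2.resize(b,(400,300))]))
E
```

```text
0.19108995301381518 [ 0.89217348 -0.21231857 -4.79019836] [-0.1272628   0.33866983  0.01762597]
[ 481.89756446 -307.09210343  109.18155037] [[0.0005, -0.9894, 0.1449], [-0.0003, 0.1449, 0.9894], [-1.0, -0.0006, -0.0002]]
px 484.46006749156356 214.0063742032246 r 12.259259223937988 1
top [ 1.07214553 89.79859989]
px 369.2073310423826 348.1113974799541 r 14.645319938659668 3
side [ 2.63826956 88.09828144]
px 484.32855567805956 214.03711870635794 r 12.487445831298828 1
top [ 1.24457428 89.66633806]
```

View pics/c2.png

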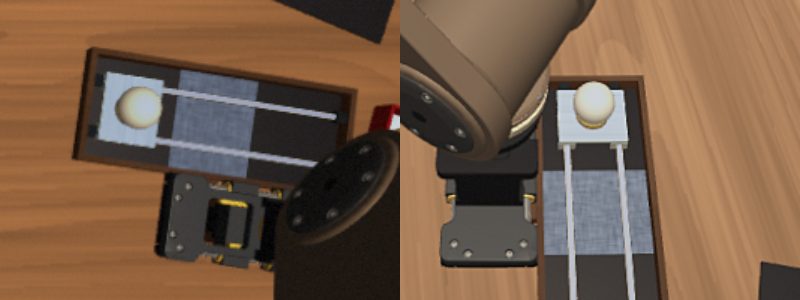

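```bash
cat >> h.py <<'E'
import json
from scipy.linalg import expm
L2=9.81/6
def obs(n=5,dead=None):
    """n pictures; least squares for y,v (mm, mm/s) now, model y''=L2*y while the tray holds; log"""
    T=[];Y=[];P=[]
    for i in range(n):
        s=status.state();p,R=tool(s);c=cam('top');q=stoney(c,p,R);T.append(s['t']);Y.append(q[1]);P.append(p.tolist())
    s=status.state();p,R=tool(s);tn=s['t'];P=np.array(P)
    Yt=P@R[:,2]; S=np.array(Y)+Yt; l=L2**.5;Yn=p@R[:,2]
    # S''=L2(S-Yt): relative to the tray's present place
    A=np.array([[np.cosh(l*(t-tn)),np.sinh(l*(t-tn))/l] for t in T]);x,*_=np.linalg.lstsq(A,S-Yn,rcond=None)
    res=(A@x-(S-Yn)).std()
    json.dump(dict(T=T,Y=Y,P=P.tolist(),tn=tn),open('log.jsonl','a'));open('log.jsonl','a').write('\n')
    print('t %.2f y %.1f v %.1f u %.1f res %.2f tcp %s raw %s'%(tn,x[0],x[1],x[0]+x[1]/l,res,p.round(1),np.round(Y,1)))
    return x[0],x[1],p,R
E
```

Request:
apply_moves([
  [1,0,0,-3,0],
  [1,0,0,-6,0],
  [1,0,0,-9,0],
  [1,0,0,-12,0],
  [1,0,0,-12.5,0],
  [1,0,0,-12.5,0],
  [1,0,0,-12.5,0],
  [1,0,0,0,0],
])

```text
t: 7.05
eef_pos: [471.7, -375.7, 108.5]
tcp_rot: [-2.283, 1.57, -0.859]
ft_force: [0.3, -0.0, -3.3]
opening: 0.186
```

```bash
python3 -c "
from h import *
obs(5)"
```

```text
t 7.30 y 52.3 v -81.8 u -11.6 res 0.08 tcp [ 472.  -373.3  108.6] raw [78.2 72.  66.4 61.1 56.6]
```

Request:
apply_moves([
  [1,0,0,-7,0],
  [1,0,0,-7,0],
  [1,0,0,0,0],
])

```text
t: 7.6
eef_pos: [470.0, -388.6, 108.7]
tcp_rot: [-2.247, 1.57, -0.822]
ft_force: [-0.2, 0.2, -4.1]
opening: 0.188
```

```bash
python3 -c "
from h import *
obs(5)"
```

```text
t 7.85 y 37.6 v -32.3 u 12.4 res 0.07 tcp [ 469.9 -387.6  108.6] raw [48.8 46.1 43.4 41.2 39.4]
```

Request:
apply_moves([
  [1,0,0,7,0],
  [1,0,0,7,0],
  [1,0,0,0,0],
  [1,0,0,0,0],
])

```text
t: 8.25
eef_pos: [472.2, -373.4, 108.7]
tcp_rot: [-1.267, 1.571, 0.159]
ft_force: [0.2, 0.5, -3.6]
opening: 0.189
```

```bash
python3 -c "
from h import *
obs(5)"
```

```text
t 8.50 y 16.9 v 0.9 u 17.6 res 0.08 tcp [ 472.  -374.   108.6] raw [17.1 17.  16.9 16.9 17. ]
```

```bash
cat >> h.py <<'E'
def fit(mv,t0,verbose=1):
    """mv: move duration after each log; state + constant push c fitted over the log from t0"""
    D=[json.loads(l) for l in open('log.jsonl')];D=[d for d in D if d['T'][0]>=t0]
    p,R=tool();e=R[:,2];kt=[];kY=[];T=[];S=[]
    for i,d in enumerate(D):
        Y=np.array(d['P'])@e;kt+=d['T'];kY+=list(Y);T+=d['T'];S+=list(Y+np.array(d['Y']))
        if i+1<len(D):
            tn=d['tn'];kt+=[tn+.03,tn+.05+mv[i]];kY+=[Y[-1],np.array(D[i+1]['P'][0])@e]
    kt.append(status.state()['t']);kY.append(p@e)
    o=np.argsort(kt,kind='stable');kt=np.array(kt)[o];kY=np.array(kY)[o];tn=kt[-1];dt=.005
    n=int(round((tn-T[0])/dt));tt=T[0]+dt*np.arange(n+1);Yt=np.interp(tt,kt,kY)
    def sim(s,v,c,g):
        o=[]
        for y in Yt: o.append((s,v));a=L2*(s-y*g)+c;v+=a*dt;s+=v*dt
        return np.array(o)
    b=sim(0,0,0,1);cols=[sim(1,0,0,0),sim(0,1,0,0),sim(0,0,1,0)]
    k=np.clip(np.round((np.array(T)-T[0])/dt).astype(int),0,n)
    A=np.stack([q[k,0] for q in cols],1);x,*_=np.linalg.lstsq(A,np.array(S)-b[k,0],rcond=None)
    f=b+sum(q*xi for q,xi in zip(cols,x));y,v=f[-1,0]-p@e,f[-1,1]
    print('fit y %.1f v %.1f c %.1f (shift %.1f) rms %.2f'%(y,v,x[2],-x[2]/L2,(A@x+b[k,0]-S).std()))
    print('equilibrium y %.1f, u rel. to it %.1f'%(-x[2]/L2,y+x[2]/L2+v/L2**.5)); return y,v,x[2]
E
python3 -c "
from h import *
fit([.2,.2],7.2)"
```

```text
fit y 17.2 v 4.0 c 15.6 (shift -9.6) rms 0.08
equilibrium y -9.6, u rel. to it 29.9
```

Request:
apply_moves([
  [1,0,0,18,0],
  [1,0,0,18,0],
  [1,0,0,0,0],
  [1,0,0,0,0],
])

```text
t: 8.9
eef_pos: [477.6, -337.3, 108.8]
tcp_rot: [-1.626, 1.571, -0.199]
ft_force: [0.3, -0.1, -4.7]
opening: 0.182
```

```bash
python3 -c "
from h import *
obs(5)
fit([.2,.2,.2],7.2)"
```

```text
t 9.15 y -17.9 v -6.2 u -22.8 res 0.05 tcp [ 477.2 -338.5  108.6] raw [-18.5 -17.9 -17.7 -17.6 -17.7]
fit y -17.6 v -3.1 c 10.2 (shift -6.3) rms 0.14
equilibrium y -6.3, u rel. to it -13.8
```

```bash
cat >> h.py <<'E'
from scipy.optimize import lsq_linear
TGT=np.array([459.2,250.2,138.6])
def plan(y,v,c,N=60,nm=8,ny=2,goal=None,show=1):
    """rows of 0.1 s, ny holds after nm moves; all lengths mm; increments along tool z"""
    p,R=tool();q=R.T@(TGT-p);G=q[2] if goal is None else goal
    free=[k for k in range(N) if k%(nm+ny)<nm];m=len(free)
    sub=10;dt=.1/sub;lag=.06
    def sim(inc,s,v,c):
        # command ramps within each row; the tray lags it
        cum=np.r_[0,np.cumsum(inc)];o=[]
        for j in range(N*sub):
            t=j*dt;Y=np.interp(t-lag,np.arange(N+1)*.1,cum);a=L2*(s-Y)+c;v+=a*dt;s+=v*dt
            if j%sub==sub-1:o.append((s-cum[j//sub+1],v))
        return np.array(o),cum
    b,_=sim(np.zeros(N),y,v,c);H=[];
    for k in free: e=np.zeros(N);e[k]=1;H.append(sim(e,0,0,0)[0])
    H=np.array(H);ye=-c/L2
    wy=np.ones(N);A=[H[:,:,0].T*.3];B=[(ye-b[:,0])*.3]
    A+=[H[:,-1,0][None]*50,H[:,-1,1][None]*50,np.ones((1,m))*50];B+=[[(ye-b[-1,0])*50],[-b[-1,1]*50],[G*50]]
    Dm=np.diff(np.eye(m),axis=0);A+=[Dm,np.eye(m)*.3];B+=[np.zeros(m-1),np.zeros(m)]
    r=lsq_linear(np.vstack(A),np.concatenate(B),bounds=(-22,22)).x
    inc=np.zeros(N);inc[free]=r;o,cum=sim(inc,y,v,c)
    print('to go tool y %.1f z %.1f x %.1f'%(q[1],q[2],q[0]),'ymax %.1f ymin %.1f end y %.1f v %.1f'%(o[:,0].max(),o[:,0].min(),*o[-1]))
    print('rows',np.round(inc[:10],1).tolist());print('y',np.round(o[::5,0]).tolist())
E
python3 -c "
from h import *
y,v,c=fit([.2,.2,.2],7.2)
plan(y,v,c,70)
plan(y,v,c,25,goal=0)
"
```

```text
fit y -17.6 v -3.1 c 10.2 (shift -6.3) rms 0.14
equilibrium y -6.3, u rel. to it -13.8
to go tool y 103.3 z 579.8 x -30.0 ymax 41.9 ymin -58.7 end y -6.3 v 0.0
rows [-22.0, -18.2, -12.1, -6.0, -0.9, 3.2, 6.3, 8.6, 0.0, 0.0]
y [4.0, 40.0, 36.0, 15.0, 18.0, -6.0, 1.0, -23.0, -15.0, -38.0, -32.0, -51.0, -52.0, -40.0]
to go tool y 103.3 z 579.8 x -30.0 ymax 7.4 ymin -15.9 end y -6.3 v 0.0
rows [-10.8, -8.3, -5.3, -2.4, -0.2, 1.4, 2.6, 3.3, 0.0, 0.0]
y [-7.0, 6.0, -0.0, -12.0, -16.0]
```

Request:
apply_moves([
  [1,0,0,-11,0],
  [1,0,0,-8,0],
  [1,0,0,-5,0],
  [1,0,0,-2,0],
  [1,0,0,0,0],
  [1,0,0,1,0],
  [1,0,0,2,0],
])

```text
t: 9.85
eef_pos: [473.9, -360.7, 108.6]
tcp_rot: [0.275, 1.571, 1.701]
ft_force: [-0.2, 0.2, -3.6]
opening: 0.184
```

```bash
python3 -c "
from h import *
obs(4)
y,v,c=fit([.2,.2,.2,.5],7.2)
y,v,c=fit([.2,.5],8.4)
plan(y,v,c,70)
plan(y,v,c,70,nm=10,ny=3)
"
```

```text
t 10.05 y -6.4 v -11.5 u -15.4 res 0.04 tcp [ 474.  -360.7  108.7] raw [-4.3 -5.1 -5.6 -6. ]
fit y -6.3 v -11.8 c 4.2 (shift -2.6) rms 0.55
equilibrium y -2.6, u rel. to it -13.0
fit y -6.8 v -15.1 c -0.5 (shift 0.3) rms 0.17
equilibrium y 0.3, u rel. to it -18.9
to go tool y 102.9 z 602.4 x -29.9 ymax 54.1 ymin -55.8 end y 0.3 v 0.0
rows [-22.0, -19.6, -14.0, -7.9, -2.4, 2.0, 5.4, 7.9, 0.0, 0.0]
y [14.0, 53.0, 48.0, 26.0, 27.0, 3.0, 9.0, -16.0, -9.0, -33.0, -27.0, -48.0, -48.0, -36.0]
to go tool y 102.9 z 602.4 x -29.9 ymax 57.8 ymin -58.4 end y 0.3 v 0.0
rows [-20.3, -20.0, -14.9, -9.5, -4.5, 0.4, 5.0, 9.2, 11.7, 13.2]
y [12.0, 58.0, 37.0, 31.0, 6.0, 27.0, -2.0, -29.0, -4.0, -26.0, -22.0, -37.0, -56.0, -47.0]
```

```bash
cat >> h.py <<'E'
def fit2(rows,c0=4.,sc=6.,nlog=2):
    """last nlog logs; rows: per gap, the commanded tool-z increments; prior on c"""
    if nlog==2 and not isinstance(rows[0],list): rows=[rows]
    D=[json.loads(l) for l in open('log.jsonl')][-nlog:];p,R=tool();e=R[:,2]
    kt=[];kY=[];T=[];S=[]
    for i,d in enumerate(D):
        Y=np.array(d['P'])@e;kt+=d['T'];kY+=list(Y);T+=d['T'];S+=list(Y+np.array(d['Y']))
        if i+1<len(D):
            r=rows[i];cum=np.cumsum(r);end=np.array(D[i+1]['P'][-1])@e
            kt+=[d['tn']+.06]+[d['tn']+.06+.1*(k+1) for k in range(len(r))]
            kY+=[end-cum[-1]]+list(end-cum[-1]+cum)
    tn=status.state()['t'];kt.append(tn);kY.append(p@e);kt=np.array(kt);kY=np.array(kY)
    o=np.argsort(kt,kind='stable');kt,kY=kt[o],kY[o];dt=.005;n=int(round((tn-T[0])/dt));Yt=np.interp(T[0]+dt*np.arange(n+1),kt,kY)
    def sim(s,v,c,g):
        o=[]
        for y in Yt: o.append((s,v));a=L2*(s-y*g)+c;v+=a*dt;s+=v*dt
        return np.array(o)
    b=sim(0,0,0,1);q=np.stack([sim(1,0,0,0),sim(0,1,0,0),sim(0,0,1,0)]);k=np.clip(np.round((np.array(T)-T[0])/dt).astype(int),0,n)
    A=np.vstack([q[:,k,0].T/.3,[0,0,1/sc]]);B=np.r_[(np.array(S)-b[k,0])/.3,c0/sc]
    x,*_=np.linalg.lstsq(A,B,rcond=None);f=b[-1]+np.tensordot(x,q[:,-1],1);y,v=f[0]-p@e,f[1];l=L2**.5
    print('fit2 y %.1f v %.1f c %.1f rms %.2f  u %.1f'%(y,v,x[2],(A@x-B)[:-1].std()*.3,y+x[2]/L2+v/l));return y,v,x[2]
E
python3 -c "
from h import *
r=[[-7,-7,0],[7,7,0,0],[18,18,0,0],[-11,-8,-5,-2,0,1,2]]
fit2(r,0,50,5);fit2(r[1:],0,50,4);fit2(r[2:],0,50,3);
y,v,c=fit2(r[2:])if 0 else fit2(r[-1],3,6)
plan(y,v,c,90)
"
```

```text
fit2 y -5.9 v -9.5 c 6.1 rms 0.82  u -9.6
fit2 y -6.4 v -12.0 c 3.3 rms 0.47  u -13.7
fit2 y -6.8 v -14.6 c -0.3 rms 0.14  u -18.3
fit2 y -6.7 v -13.9 c 1.0 rms 0.14  u -16.9
to go tool y 102.9 z 602.4 x -29.9 ymax 33.7 ymin -35.7 end y -0.6 v 0.0
rows [-16.9, -13.4, -9.0, -4.9, -1.5, 1.0, 2.9, 4.3, 0.0, 0.0]
y [9.0, 33.0, 29.0, 18.0, 20.0, 6.0, 11.0, -4.0, 4.0, -12.0, -4.0, -19.0, -12.0, -26.0, -20.0, -32.0, -31.0, -22.0]
```

Request:
apply_moves([
  [1,-1,0,-17,0],
  [1,-1,0,-13,0],
  [1,-1,0,-9,0],
  [1,-1,0,-5,0],
  [1,-1,0,-2,0],
  [1,-1,0,1,0],
  [1,-1,0,3,0],
  [1,-1,0,4,0],
])

```text
t: 10.85
eef_pos: [468.5, -398.0, 116.7]
tcp_rot: [0.323, 1.571, 1.749]
ft_force: [0.2, -0.2, -3.6]
opening: 0.188
```

```bash
python3 -c "
from h import *
obs(4)
y,v,c=fit2([-17,-13,-9,-5,-2,1,3,4],3,6)
plan(y,v,c,80)
"
```

```text
t 11.05 y 36.6 v 31.2 u 61.0 res 0.13 tcp [ 468.6 -398.2  116.7] raw [31.2 31.9 33.5 34.8]
fit2 y 36.7 v 31.9 c 1.8 rms 0.10  u 62.8
to go tool y 102.8 z 640.3 x -21.9 ymax 30.5 ymin -34.5 end y -1.1 v 0.0
rows [9.8, 9.1, 8.5, 8.1, 8.2, 8.7, 9.4, 10.2, 0.0, 0.0]
y [30.0, 13.0, 17.0, 3.0, 9.0, -6.0, 2.0, -13.0, -5.0, -20.0, -12.0, -25.0, -20.0, -31.0, -30.0, -22.0]
```

Model and measurement agree, so I'll start the carry.

Request:
apply_moves([
  [1,-1,1,10,0],
  [1,-1,2,9,0],
  [1,-1,2,8.5,0],
  [1,-1,2,8,0],
  [1,-1,2,8,0],
  [1,-1,2,9,0],
  [1,-1,2,9.5,0],
  [1,-1,2,10,0],
])

```text
t: 11.85
eef_pos: [463.9, -324.3, 124.7]
tcp_rot: [-0.349, 1.571, 1.076]
ft_force: [-0.3, 0.3, -3.8]
opening: 0.189
```

```bash
python3 -c "
from h import *
obs(4)
y,v,c=fit2([10,9,8.5,8,8,9,9.5,10],2,6)
plan(y,v,c,70)
"
```

```text
t 12.05 y 23.7 v 76.3 u 83.4 res 0.10 tcp [ 464.2 -325.1  124.7] raw [ 8.3 10.5 15.2 19.3]
fit2 y 23.7 v 76.7 c 5.2 rms 0.13  u 86.9
to go tool y 88.0 z 568.5 x -14.0 ymax 16.4 ymin -34.8 end y -3.2 v 0.0
rows [15.3, 14.3, 13.2, 12.4, 12.2, 12.5, 13.1, 13.8, 0.0, 0.0]
y [16.0, -3.0, 4.0, -10.0, -2.0, -16.0, -8.0, -22.0, -14.0, -27.0, -21.0, -31.0, -30.0, -22.0]
```

Request:
apply_moves([
  [1,-1,2,15,0],
  [1,-1,2,14,0],
  [1,-1,2,13,0],
  [1,-1,2,12.5,0],
  [1,-1,2,12,0],
  [1,-1,2,12.5,0],
  [1,-1,2,13,0],
  [1,-1,2,14,0],
])

```text
t: 12.85
eef_pos: [463.5, -216.9, 132.7]
tcp_rot: [-1.265, 1.571, 0.16]
ft_force: [0.3, -0.4, -4.3]
opening: 0.187
```

```bash
python3 -c "
from h import *
obs(4)
y,v,c=fit2([15,14,13,12.5,12,12.5,13,14],3,6)
plan(y,v,c,60)
"
```

```text
t 13.05 y 0.7 v 82.3 u 65.1 res 0.09 tcp [ 463.7 -217.7  132.7] raw [-16.6 -14.1  -9.1  -3.9]
fit2 y 0.7 v 82.1 c -1.0 rms 0.12  u 64.3
to go tool y 71.9 z 462.4 x -6.0 ymax 15.0 ymin -36.1 end y 0.6 v 0.0
rows [4.3, 5.5, 7.1, 8.8, 10.3, 11.8, 13.2, 14.3, 0.0, 0.0]
y [5.0, 5.0, 10.0, -7.0, 1.0, -16.0, -9.0, -24.0, -19.0, -31.0, -31.0, -22.0]
```

Request:
apply_moves([
  [1,-1,2,5,0],
  [1,-1,2,6,0],
  [1,-1,2,7,0],
  [1,-1,2,9,0],
  [1,-1,2,10,0],
  [1,-1,2,12,0],
  [1,0,2,13,0],
  [1,0,2,14,0],
])

```text
t: 13.85
eef_pos: [458.6, -139.2, 138.6]
tcp_rot: [-0.488, 1.571, 0.938]
ft_force: [0.4, 0.0, -3.9]
opening: 0.186
```

```bash
python3 -c "
from h import *
obs(4)
y,v,c=fit2([5,6,7,9,10,12,13,14],1,6)
plan(y,v,c,50);plan(y,v,c,60)
"
```

```text
t 14.05 y 6.3 v 84.8 u 72.7 res 0.08 tcp [ 458.9 -140.   138.7] raw [-11.4  -8.6  -3.4   1.5]
fit2 y 6.1 v 82.7 c -2.6 rms 0.17  u 69.2
to go tool y 55.8 z 386.2 x 0.0 ymax 15.8 ymin -40.5 end y 1.6 v 0.0
rows [5.2, 6.4, 8.0, 9.6, 11.2, 12.8, 14.2, 15.4, 0.0, 0.0]
y [9.0, 6.0, 10.0, -9.0, -4.0, -23.0, -18.0, -34.0, -35.0, -26.0]
to go tool y 55.8 z 386.2 x 0.0 ymax 7.1 ymin -25.5 end y 1.6 v 0.0
rows [9.8, 9.8, 9.9, 10.1, 10.5, 11.2, 11.9, 12.6, 0.0, 0.0]
y [5.0, -4.0, 3.0, -9.0, -2.0, -14.0, -8.0, -18.0, -14.0, -22.0, -22.0, -15.0]
```

Taking the gentler plan (60 rows).

Request:
apply_moves([
  [1,0,1,10,0],
  [1,0,2,10,0],
  [1,0,2,10,0],
  [1,0,2,10,0],
  [1,0,2,10.5,0],
  [1,0,2,11,0],
  [1,0,2,12,0],
  [1,0,2,12.5,0],
])

```text
t: 14.85
eef_pos: [456.2, -52.1, 138.6]
tcp_rot: [-0.241, 1.571, 1.185]
ft_force: [0.0, 0.3, -4.7]
opening: 0.188
```

```bash
python3 -c "
from h import *
obs(4)
y,v,c=fit2([10,10,10,10,10.5,11,12,12.5],0,6)
plan(y,v,c,50);plan(y,v,c,60)
"
```

```text
t 15.05 y 4.5 v 79.2 u 66.5 res 0.33 tcp [456.4 -52.9 138.7] raw [-11.8  -9.4  -5.    0.5]
fit2 y 4.8 v 81.1 c -7.0 rms 0.27  u 64.0
to go tool y 40.9 z 300.3 x 0.1 ymax 8.7 ymin -25.5 end y 4.3 v 0.0
rows [8.0, 8.4, 8.8, 9.4, 10.2, 11.0, 11.8, 12.5, 0.0, 0.0]
y [5.0, -1.0, 5.0, -9.0, -3.0, -15.0, -11.0, -22.0, -21.0, -14.0]
to go tool y 40.9 z 300.3 x 0.1 ymax 4.3 ymin -14.0 end y 4.3 v 0.0
rows [11.1, 10.6, 10.1, 9.8, 9.7, 9.9, 10.3, 10.6, 0.0, 0.0]
y [2.0, -7.0, 0.0, -9.0, -2.0, -10.0, -4.0, -11.0, -7.0, -12.0, -11.0, -7.0]
```

Request:
apply_moves([
  [1,0,1,8.5,0],
  [1,0,2,8.5,0],
  [1,0,2,9,0],
  [1,0,2,9.5,0],
  [1,0,2,10,0],
  [1,0,2,11,0],
  [1,0,2,12,0],
  [1,0,2,12.5,0],
])

```text
t: 15.85
eef_pos: [453.1, 30.3, 138.7]
tcp_rot: [-0.703, 1.571, 0.723]
ft_force: [-0.2, 1.0, -4.6]
opening: 0.188
```

```bash
python3 -c "
from h import *
obs(4)
y,v,c=fit2([8.5,8.5,9,9.5,10,11,12,12.5],-2,6)
plan(y,v,c,40);plan(y,v,c,50)
"
```

```text
t 16.05 y 9.3 v 87.0 u 77.3 res 0.10 tcp [453.2  29.6 138.6] raw [-8.7 -5.5 -0.6  4.6]
fit2 y 9.4 v 88.0 c -0.4 rms 0.26  u 77.9
to go tool y 25.8 z 219.2 x 0.0 ymax 1.4 ymin -26.7 end y 0.3 v 0.0
rows [16.9, 15.5, 13.8, 12.5, 11.6, 11.3, 11.4, 11.5, 0.0, 0.0]
y [1.0, -18.0, -11.0, -21.0, -16.0, -24.0, -23.0, -16.0]
to go tool y 25.8 z 219.2 x 0.0 ymax 0.3 ymin -26.8 end y 0.3 v 0.0
rows [19.7, 17.6, 14.9, 12.7, 11.1, 10.2, 9.8, 9.6, 0.0, 0.0]
y [-1.0, -24.0, -14.0, -19.0, -12.0, -15.0, -11.0, -13.0, -11.0, -6.0]
```

Request:
apply_moves([
  [1,0,1,17,0],
  [1,0,2,15.5,0],
  [1,0,2,14,0],
  [1,0,2,12.5,0],
  [1,0,2,11.5,0],
  [1,0,2,11,0],
  [1,0,2,11,0],
  [1,0,2,11,0],
])

```text
t: 16.85
eef_pos: [453.3, 134.6, 138.6]
tcp_rot: [0.066, 1.571, 1.491]
ft_force: [-0.7, 0.7, -4.7]
opening: 0.19
```

```bash
python3 -c "
from h import *
obs(4)
y,v,c=fit2([17,15.5,14,12.5,11.5,11,11,11],-2,6)
plan(y,v,c,30);plan(y,v,c,40)
"
```

```text
t 17.05 y -9.6 v 71.4 u 46.2 res 0.52 tcp [453.3 133.9 138.6] raw [-24.5 -23.1 -17.5 -13.5]
fit2 y -9.5 v 72.6 c -3.0 rms 0.38  u 45.4
to go tool y 10.9 z 115.9 x -0.0 ymax 1.8 ymin -28.2 end y 1.8 v 0.0
rows [5.4, 6.0, 6.9, 7.7, 8.4, 9.1, 9.7, 10.1, 0.0, 0.0]
y [-8.0, -11.0, -10.0, -23.0, -24.0, -18.0]
to go tool y 10.9 z 115.9 x -0.0 ymax 1.8 ymin -20.3 end y 1.8 v 0.0
rows [9.8, 9.2, 8.4, 7.7, 7.2, 6.9, 6.9, 6.8, 0.0, 0.0]
y [-12.0, -18.0, -11.0, -14.0, -10.0, -11.0, -9.0, -5.0]
```

Request:
apply_moves([
  [1,0,1,9.5,0],
  [1,0,1,9,0],
  [1,0,2,8.5,0],
  [1,0,2,8,0],
  [1,0,2,7,0],
  [1,0,1,7,0],
  [1,0,1,7,0],
  [1,0,1,7,0],
])

```text
t: 17.85
eef_pos: [451.6, 198.3, 138.6]
tcp_rot: [-0.402, 1.571, 1.023]
ft_force: [-0.5, 0.1, -4.7]
opening: 0.187
```

```bash
python3 -c "
from h import *
obs(4)
y,v,c=fit2([9.5,9,8.5,8,7,7,7,7],-2,6)
plan(y,v,c,30);plan(y,v,c,40)
c=cam('top','t5');p,R=tool();print(stoney(c,p,R,True));w=uv(c,np.array([p+R@np.array([-9,-90,k]) for k in(-100,0,100)]));print(w)
cv2.imwrite('pics/c5.png',cv2.resize(c['pixels'][130:370,60:380],(640,480))[:,:,::-1])
"
```

```text
t 18.05 y -20.4 v 35.7 u 7.5 res 0.35 tcp [451.6 197.8 138.6] raw [-28.6 -27.9 -24.6 -22.5]
fit2 y -20.7 v 32.9 c -5.5 rms 0.48  u 1.7
to go tool y 0.0 z 53.0 x -0.0 ymax 13.1 ymin -21.9 end y 3.3 v 0.0
rows [-11.0, -7.8, -3.7, 0.1, 3.1, 5.3, 6.9, 7.9, 0.0, 0.0]
y [-7.0, 11.0, 6.0, -11.0, -17.0, -15.0]
to go tool y 0.0 z 53.0 x -0.0 ymax 5.8 ymin -11.2 end y 3.3 v 0.0
rows [-6.4, -4.5, -2.1, 0.1, 1.8, 3.0, 3.9, 4.4, 0.0, 0.0]
y [-11.0, 4.0, 4.0, -2.0, -1.0, -7.0, -7.0, -5.0]
px 224.0362438220758 245.43437671609004 r 15.814555168151855 1
[ -0.796266  -21.1881562]
[[276.90668395 252.7083516 ]
 [210.04287235 242.80561448]
 [144.55443779 233.00279587]]
```

View pics/c5.png

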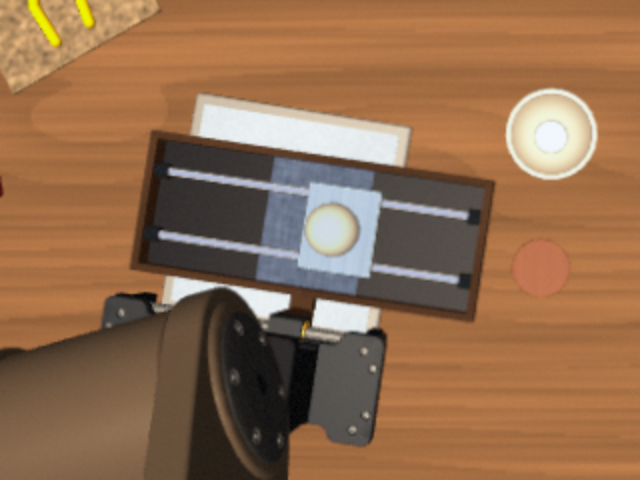

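The tray is now partly over the pad and level, with the sled on the grey field and the stone at crop (331,229). My mask picked up some of the bright sled surface (radius 15.8 instead of about 13.5), so I'll tighten it.

```bash
python3 - <<'E'
import cv2,numpy as np
for f,(u,v) in(('t5',(225,244)),('ltop',(484,214))):
    im=cv2.imread(f'pics/{f}.png')[:,:,::-1].astype(int)
    print([(k,im[v,u+k,0],im[v,u+k,2]-im[v,u+k,0]) for k in range(-26,27,2)])
    print([(k,im[v+k,u,0],im[v+k,u,2]-im[v+k,u,0]) for k in range(-22,23,2)])
    for th in(22,26,28):
        m=((im[...,2]-im[...,0]<th)&(im[...,0]>110)).astype(np.uint8);w=np.zeros_like(m);w[v-24:v+24,u-24:u+24]=1
        m=cv2.morphologyEx(m*w,cv2.MORPH_OPEN,cv2.getStructuringElement(2,(11,11)))
        for b in cv2.findContours(m,0,1)[0]: print(th,cv2.minEnclosingCircle(b),cv2.contourArea(b))
E
```

```text
[(-26, np.int64(119), np.int64(33)), (-24, np.int64(112), np.int64(32)), (-22, np.int64(117), np.int64(33)), (-20, np.int64(105), np.int64(30)), (-18, np.int64(108), np.int64(31)), (-16, np.int64(111), np.int64(30)), (-14, np.int64(137), np.int64(13)), (-12, np.int64(200), np.int64(-35)), (-10, np.int64(206), np.int64(-5)), (-8, np.int64(209), np.int64(12)), (-6, np.int64(207), np.int64(22)), (-4, np.int64(207), np.int64(23)), (-2, np.int64(208), np.int64(22)), (0, np.int64(208), np.int64(22)), (2, np.int64(208), np.int64(19)), (4, np.int64(209), np.int64(14)), (6, np.int64(209), np.int64(4)), (8, np.int64(208), np.int64(-16)), (10, np.int64(209), np.int64(-39)), (12, np.int64(177), np.int64(-42)), (14, np.int64(129), np.int64(-9)), (16, np.int64(185), np.int64(36)), (18, np.int64(179), np.int64(38)), (20, np.int64(183), np.int64(37)), (22, np.int64(169), np.int64(23)), (24, np.int64(77), np.int64(-8)), (26, np.int64(80), np.int64(-11))]
[(-22, np.int64(131), np.int64(30)), (-20, np.int64(187), np.int64(36)), (-18, np.int64(184), np.int64(37)), (-16, np.int64(184), np.int64(36)), (-1
[... 2047 characters left out ...]
81), np.int64(-8)), (-6, np.int64(184), np.int64(8)), (-4, np.int64(183), np.int64(17)), (-2, np.int64(182), np.int64(24)), (0, np.int64(184), np.int64(24)), (2, np.int64(184), np.int64(20)), (4, np.int64(185), np.int64(15)), (6, np.int64(183), np.int64(4)), (8, np.int64(183), np.int64(-11)), (10, np.int64(180), np.int64(-32)), (12, np.int64(143), np.int64(-32)), (14, np.int64(164), np.int64(35)), (16, np.int64(164), np.int64(36)), (18, np.int64(165), np.int64(36)), (20, np.int64(166), np.int64(34)), (22, np.int64(165), np.int64(25))]
22 ((483.0, 215.0), 12.530064582824707) 281.5
26 ((484.0, 214.5), 12.659089088439941) 336.5
28 ((484.6982421875, 214.34255981445312), 12.975685119628906) 461.5
```

```bash
sed -i 's/m=((r>169)|((r-b>12)&(r>120)))/m=(b-r<30)\&(r>125)/' h.py; grep -n "m=(b-r" h.py
```

```text
36:    m=(b-r<30)&(r>125)
```

Request:
apply_moves([
  [1,0,0,-6,0],
  [1,0,0,-4,0],
  [1,0,0,-2,0],
  [1,0,0,0,0],
])

```text
t: 18.5
eef_pos: [449.9, 185.3, 138.7]
tcp_rot: [-0.576, 1.571, 0.849]
ft_force: [1.0, 0.1, -4.0]
opening: 0.187
```

```bash
python3 -c "
from h import *
obs(5)
y,v,c=fit2([-6,-4,-2,0],-2,6)
plan(y,v,0,40);plan(y,v,-3,40)
"
```

```text
t 18.75 y 3.6 v 16.9 u 16.8 res 0.08 tcp [449.9 185.9 138.6] raw [-0.1  0.8  1.3  2.   2.8]
fit2 y 3.4 v 14.4 c -9.6 rms 0.37  u 8.7
to go tool y 0.1 z 65.0 x 0.0 ymax 4.4 ymin -10.8 end y -0.0 v 0.0
rows [0.8, 1.2, 1.6, 2.0, 2.5, 2.9, 3.2, 3.5, 0.0, 0.0]
y [4.0, 2.0, 2.0, -3.0, -3.0, -9.0, -9.0, -7.0]
to go tool y 0.1 z 65.0 x 0.0 ymax 6.8 ymin -9.6 end y 1.8 v 0.0
rows [-0.2, 0.3, 1.0, 1.7, 2.3, 2.9, 3.3, 3.6, 0.0, 0.0]
y [5.0, 5.0, 5.0, -1.0, -1.0, -7.0, -8.0, -6.0]
```

Request:
apply_moves([
  [1,0,0,0,0],
  [1,0,0,1,0],
  [1,0,0,1,0],
  [1,0,0,2,0],
  [1,0,0,2.5,0],
  [1,0,0,3,0],
  [1,0,0,3,0],
  [1,0,0,3.5,0],
])

```text
t: 19.55
eef_pos: [452.2, 201.9, 138.6]
tcp_rot: [0.832, 1.571, 2.258]
ft_force: [-0.7, 0.1, -3.7]
opening: 0.187
```

```bash
python3 -c "
from h import *
obs(5)
y,v,c=fit2([0,1,1,2,2.5,3,3,3.5],-2,6)
plan(y,v,c,30);plan(y,v,c,40)
"
```

```text
t 19.80 y 9.9 v 26.2 u 30.4 res 0.08 tcp [452.2 201.7 138.6] raw [3.3 4.4 5.7 7.1 8.5]
fit2 y 9.9 v 25.9 c -2.1 rms 0.08  u 28.8
to go tool y 0.1 z 49.1 x 0.0 ymax 3.3 ymin -9.9 end y 1.3 v 0.0
rows [9.3, 8.0, 6.3, 4.9, 3.8, 3.1, 2.7, 2.5, 0.0, 0.0]
y [3.0, -9.0, -6.0, -7.0, -5.0, -3.0]
to go tool y 0.1 z 49.1 x 0.0 ymax 2.7 ymin -10.3 end y 1.3 v -0.0
rows [9.9, 8.4, 6.5, 4.9, 3.7, 2.8, 2.3, 2.0, 0.0, 0.0]
y [3.0, -10.0, -7.0, -6.0, -3.0, -2.0, -0.0, 1.0]
```

The fit is consistent now (rms 0.08 mm, c about -2).

Request:
apply_moves([
  [1,0,0,9.5,0],
  [1,0,0,8,0],
  [1,0,0,6.5,0],
  [1,0,0,5,0],
  [1,0,0,3.5,0],
  [1,0,0,3,0],
  [1,0,0,2.5,0],
  [1,0,0,2,0],
])

```text
t: 20.6
eef_pos: [458.0, 241.3, 138.6]
tcp_rot: [0.096, 1.571, 1.521]
ft_force: [0.4, 0.3, -4.1]
opening: 0.188
```

```bash
python3 -c "
from h import *
obs(5)
y,v,c=fit2([9.5,8,6.5,5,3.5,3,2.5,2],-2,4)
plan(y,v,c,30);plan(y,v,c,40)
"
```

```text
t 20.85 y -3.7 v 18.3 u 10.6 res 0.10 tcp [457.9 241.1 138.6] raw [-8.8 -8.1 -6.6 -5.7 -4.7]
fit2 y -3.6 v 18.8 c -2.6 rms 0.11  u 9.5
to go tool y 0.1 z 9.2 x 0.0 ymax 2.8 ymin -8.6 end y 1.6 v -0.0
rows [4.0, 3.3, 2.6, 1.8, 1.2, 0.8, 0.4, 0.2, 0.0, 0.0]
y [-6.0, -8.0, -5.0, -1.0, 1.0, 3.0]
to go tool y 0.1 z 9.2 x 0.0 ymax 3.5 ymin -7.3 end y 1.6 v -0.0
rows [3.4, 2.9, 2.4, 1.8, 1.4, 1.1, 0.8, 0.6, 0.0, 0.0]
y [-5.0, -7.0, -4.0, -2.0, -1.0, 1.0, 3.0, 3.0]
```

Request:
apply_moves([
  [1,0,0,4,0],
  [1,0,0,3,0],
  [1,0,0,2.5,0],
  [1,0,0,2,0],
  [1,0,0,1,0],
  [1,0,0,0.5,0],
  [1,0,0,0.5,0],
])

```text
t: 21.55
eef_pos: [459.9, 254.6, 138.6]
tcp_rot: [0.141, 1.571, 1.566]
ft_force: [0.4, 0.1, -4.2]
opening: 0.19
```

```bash
python3 -c "
from h import *
obs(5)
y,v,c=fit2([4,3,2.5,2,1,.5,.5],-2,4)
plan(y,v,c,30);plan(y,v,c,40)
"
```

```text
t 21.80 y -7.8 v 0.1 u -7.7 res 0.06 tcp [460.  254.5 138.7] raw [-8.3 -8.1 -8.  -7.8 -7.8]
fit2 y -7.5 v 1.6 c -5.7 rms 0.14  u -9.7
to go tool y 0.1 z -4.4 x 0.1 ymax 8.4 ymin -1.4 end y 3.5 v 0.0
rows [-6.0, -4.7, -3.1, -1.7, -0.5, 0.3, 0.8, 1.1, 0.0, 0.0]
y [-1.0, 8.0, 6.0, 2.0, 1.0, 0.0]
to go tool y 0.1 z -4.4 x 0.1 ymax 6.7 ymin -2.2 end y 3.5 v 0.0
rows [-5.2, -4.1, -2.8, -1.7, -0.8, -0.2, 0.2, 0.4, 0.0, 0.0]
y [-2.0, 7.0, 6.0, 4.0, 4.0, 2.0, 2.0, 2.0]
```

Request:
apply_moves([
  [1,0,0,-5,0],
  [1,0,0,-4,0],
  [1,0,0,-3,0],
  [1,0,0,-1.5,0],
  [1,0,0,-0.5,0],
  [1,0,0,0,0],
  [1,0,0,0,0],
])

```text
t: 22.5
eef_pos: [457.9, 240.8, 138.6]
tcp_rot: [0.018, 1.571, 1.443]
ft_force: [-0.2, -1.2, -3.3]
opening: 0.188
```

```bash
python3 -c "
from h import *
obs(5)
y,v,c=fit2([-5,-4,-3,-1.5,-.5,0,0],-3,4)
plan(y,v,c,30);plan(y,v,c,40)
"
```

```text
t 22.75 y 6.0 v 3.0 u 8.4 res 0.05 tcp [457.9 240.8 138.6] raw [5.6 5.7 5.6 5.8 5.9]
fit2 y 6.0 v 2.7 c -1.6 rms 0.06  u 7.1
to go tool y 0.1 z 9.5 x 0.0 ymax 3.3 ymin -1.3 end y 1.0 v -0.0
rows [3.0, 2.4, 1.8, 1.2, 0.7, 0.4, 0.3, 0.2, 0.0, 0.0]
y [3.0, -1.0, -1.0, 0.0, 1.0, 1.0]
to go tool y 0.1 z 9.5 x 0.0 ymax 3.4 ymin -1.2 end y 1.0 v -0.0
rows [2.9, 2.4, 1.8, 1.2, 0.8, 0.5, 0.3, 0.2, 0.0, 0.0]
y [3.0, -1.0, -1.0, -0.0, 0.0, 1.0, 1.0, 1.0]
```

Request:
apply_moves([
  [1,0,0,3,0],
  [1,0,0,2,0],
  [1,0,0,1.5,0],
  [1,0,0,1,0],
  [1,0,0,0.5,0],
  [1,0,0,0.5,0],
  [1,0,0,0,0],
])

```text
t: 23.45
eef_pos: [459.1, 249.2, 138.6]
tcp_rot: [-0.269, 1.571, 1.157]
ft_force: [-1.0, -0.4, -4.1]
opening: 0.187
```

```bash
python3 -c "
from h import *
obs(5)
y,v,c=fit2([3,2,1.5,1,.5,.5,0],-3,4)
plan(y,v,c,30)
"
```

```text
t 23.70 y 0.8 v 2.5 u 2.8 res 0.03 tcp [459.1 249.1 138.7] raw [0.2 0.3 0.4 0.6 0.7]
fit2 y 0.9 v 2.5 c -3.1 rms 0.05  u 0.9
to go tool y 0.1 z 1.1 x 0.1 ymax 1.9 ymin 0.8 end y 1.9 v -0.0
rows [0.3, 0.3, 0.2, 0.2, 0.1, 0.1, 0.1, 0.1, 0.0, 0.0]
y [1.0, 1.0, 1.0, 1.0, 2.0, 2.0]
```

Request:
apply_moves([
  [1,0,0,0.5,0],
  [1,0,0,0.5,0],
  [1,0,0,0,0],
  [1,0,0,0,0],
  [1,0,0,0,0],
  [1,0,0,0,0],
  [1,0,0,0,0],
  [1,0,0,0,0],
])

```text
t: 24.5
eef_pos: [459.3, 250.1, 138.6]
tcp_rot: [-0.047, 1.571, 1.379]
ft_force: [1.3, 0.3, -4.3]
opening: 0.185
```

```bash
python3 -c "
from h import *
obs(5)
y,v,c=fit2([.5,.5,0,0,0,0,0,0],-3,4)
plan(y,v,c,30)
"
```

```text
t 24.75 y 1.3 v 0.1 u 1.4 res 0.05 tcp [459.3 250.1 138.6] raw [1.4 1.4 1.3 1.3 1.4]
fit2 y 1.4 v 0.6 c -3.6 rms 0.08  u -0.3
to go tool y 0.1 z 0.1 x 0.0 ymax 2.3 ymin 1.8 end y 2.2 v 0.0
rows [-0.3, -0.2, -0.1, -0.1, 0.0, 0.0, 0.1, 0.1, 0.0, 0.0]
y [2.0, 2.0, 2.0, 2.0, 2.0, 2.0]
```

Sled still at equilibrium (y 1.4 mm). I'll hold a little longer, take a final look, and hand in.

Request:
apply_moves([
  [1,0,0,-0.2,0],
  [1,0,0,-0.2,0],
  [1,0,0,0,0],
  [1,0,0,0,0],
  [1,0,0,0,0],
  [1,0,0,0,0],
  [1,0,0,0,0],
  [1,0,0,0,0],
  [1,0,0,0,0],
])

```text
t: 25.65
eef_pos: [459.2, 249.7, 138.6]
tcp_rot: [-0.229, 1.571, 1.196]
ft_force: [-0.2, -1.0, -3.2]
opening: 0.189
```

```bash
python3 -c "
from h import *
y,v,p,R=obs(4)
a=cam('top')['pixels'][110:350,40:360];s=status.state();print(s['opening'],s['t'])
cv2.imwrite('pics/fin.png',cv2.resize(a,(640,480))[:,:,::-1])
if abs(y)<12 and abs(v)<15: print('handing in',env.job_done())
"
```

```text
t 25.85 y 1.5 v -0.3 u 1.2 res 0.05 tcp [459.2 249.7 138.6] raw [1.5 1.5 1.6 1.4]
0.18510533856040606 25.9
the job is handed in; nothing more can be done
handing in None
```

View pics/fin.png

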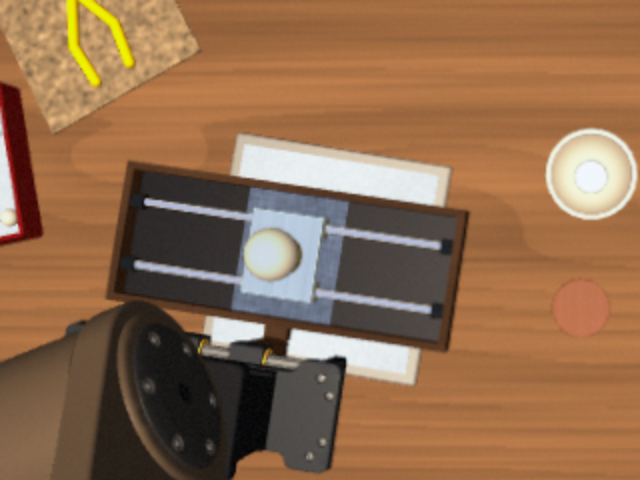

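I handed the job in at t = 25.9 s of the 72 s allowed. The tray was held over the white pad with the sled almost still on the grey field; no verdict came back.

**Method:** The moves can't tilt the tool, so I didn't tilt the tray as the task describes. I slid the tray along its own y with the sled on its stop and halted it, so the sled glided inward. I then kept it balanced with small tray shifts worked out from camera readings, which is also how I carried it to the pad.

- **First hold:** the sled stayed on the grey field for a bit over 2 s, with the tray raised about 70 mm near where it lay.
- **Carry:** the sled stayed within about 40 mm of the middle in every reading, well clear of the end stops.
- **Over the pad:** I held the tray about 6.5 s within 50 mm of the pad centre, and about 5 s of that within 15 mm.

**Last checks:**
- **Sled:** 1.5 mm off the middle, moving at about 0.3 mm/s.
- **Tray:** within about 1 mm of the pad centre I had measured, underside about 100 mm up, level by the tool's orientation, still gripped (opening 0.185).
- **Bystanders:** the dish and bobbin look untouched in the last picture.

**Disagreements:**
- **Sled position:** readings were 1–2 mm off late in the carry, because bright sled metal got into the stone mask. I fixed this before the final hold.
- **Side camera:** it disagreed with the top camera by about 1.5 mm, and I used the top one.
- **Sideways push on the sled:** the fitted value varied between calls, equivalent to up to about 1.5 mrad of tilt, and the feedback absorbed it.
- **Grip:** the gripper's force is fixed at half its maximum (30 N), not the 60 N asked for. I saw no slip.

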